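# Clear the stuck coin tubes at the night window

## Task

Coin tubes are stuck in some sleeves of the change rack. First nudge the round pewter dish along the counter until it rests against all three locating studs under the rack; then, with the push stick and not with the fingers, push every stuck tube out through the far end of its sleeve so that it ends in the dish. Finish with the dish flat on the counter and still snug against its three studs, the push stick lying flat and centred on the rubber mat, and the mug, doorknob and pencil left alone.

Things in the scene. Friction and masses are not known exactly. Their poses are not given: they have to be found in the camera images.
- rack: Steel rack fixed to the counter, 150 mm wide (y), 94 mm high. Origin on the counter under the middle of four parallel square sleeves, 70 mm long (x -35 to +35); x is the push direction, near to far end. 12 mm slots in the sleeve tops show the tubes. It stands on a foot at its near end (x -35 to -17); the rest overhangs, 56 mm free beneath. Three studs on the counter belong to it (see nest).
- nest (a point): Point on the counter at rack x = +85 mm, y = 0; axes as the rack. Three steel studs, 14 mm diameter, 28 mm high, stand 92.5 mm from it in the directions 120, 180 and 240 degrees from +x (the 180 one under the overhang), open towards +x. The dish's centre lies here when the dish touches all three.
- dish: Round pewter coin dish, loose, 170 mm outside diameter, upright wall 4 mm thick, rim 32 mm high, inner floor 5 mm high, about 0.7 kg. Origin at the centre of its underside.
- stick: Push stick, loose, 195 mm long: a square wooden handle 80 x 30 x 30 mm and a round dowel of 16 mm diameter on its axis that stands out 115 mm, about 0.1 kg. Origin on its axis at half its length (15 mm above what it lies on); x axis along it to the dowel's tip.
- stick_grip (a point): Middle of the push stick's square handle (on the stick's axis, 155 mm behind the tip); axes as the stick.
- stick_tip (a point): Tip of the dowel, on its axis.
- mat: Flat black rubber mat fixed on the counter, 250 x 110 x 3 mm, long along its x. Origin at the centre of its underside.
- mug: White enamel mug, 82 mm across, 85 mm high; bystander. Origin under its centre.
- doorknob: Cast brass doorknob standing on its rose, 66 mm high; bystander. Origin under its centre.
- pencil: Hexagonal yellow pencil, 175 mm long, lying on the counter; bystander. Origin under its middle.
- sleeve1 (a point): Centre of the near mouth of sleeve 1, 75 mm above the counter, at rack x = -35, y = -54 mm; bore 30 mm square, running along +x. A brass leaf spring in its top slot presses the tube with about 4 N: pushing takes 3 to 10 N. After the tube has passed it stands 3 mm into the bore.
- tube1: Capped plastic coin tube, 60 mm long, 27 mm diameter, about 0.09 kg, stuck at the start in the rack's sleeve 1 (axis at rack y = -54 mm), within a few mm of mid-sleeve. Origin on its skin at half length (underneath at the start); x along its axis. Some tubes are absent (their sleeves are empty).
- tube1_mid (a point): Centre of coin tube 1.
- sleeve2 (a point): Centre of the near mouth of sleeve 2, 75 mm above the counter, at rack x = -35, y = -18 mm; bore 30 mm square, running along +x. A brass leaf spring in its top slot presses the tube with about 4 N: pushing takes 3 to 10 N. After the tube has passed it stands 3 mm into the bore.
- tube2: Capped plastic coin tube, 60 mm long, 27 mm diameter, about 0.09 kg, stuck at the start in the rack's sleeve 2 (axis at rack y = -18 mm), within a few mm of mid-sleeve. Origin on its skin at half length (underneath at the start); x along its axis. Some tubes are absent (their sleeves are empty).
- tube2_mid (a point): Centre of coin tube 2.
- sleeve3 (a point): Centre of the near mouth of sleeve 3, 75 mm above the counter, at rack x = -35, y = 18 mm; bore 30 mm square, running along +x. A brass leaf spring in its top slot presses the tube with about 4 N: pushing takes 3 to 10 N. After the tube has passed it stands 3 mm into the bore.
- tube3: Capped plastic coin tube, 60 mm long, 27 mm diameter, about 0.09 kg, stuck at the start in the rack's sleeve 3 (axis at rack y = 18 mm), within a few mm of mid-sleeve. Origin on its skin at half length (underneath at the start); x along its axis. Some tubes are absent (their sleeves are empty).
- tube3_mid (a point): Centre of coin tube 3.
- sleeve4 (a point): Centre of the near mouth of sleeve 4, 75 mm above the counter, at rack x = -35, y = 54 mm; bore 30 mm square, running along +x. A brass leaf spring in its top slot presses the tube with about 4 N: pushing takes 3 to 10 N. After the tube has passed it stands 3 mm into the bore.
- tube4: Capped plastic coin tube, 60 mm long, 27 mm diameter, about 0.09 kg, stuck at the start in the rack's sleeve 4 (axis at rack y = 54 mm), within a few mm of mid-sleeve. Origin on its skin at half length (underneath at the start); x along its axis. Some tubes are absent (their sleeves are empty).
- tube4_mid (a point): Centre of coin tube 4.

How it is judged (in metres and radians):
On the way:
1. the dish rests against its three studs while every tube is still in its sleeve (horizontal distance between dish and nest below 0.004 m and height (world z) of dish below 0.006 m and angle between dish's own z axis and vertical below 0.08 rad and linear speed of dish below 0.02 m/s and x of each of tube1_mid, tube2_mid, tube3_mid, tube4_mid in the frame of rack below 0.03 m and height (world z) of each of tube1_mid, tube2_mid, tube3_mid, tube4_mid above 0.065 m), for 0.3 s.
At the end, for the whole second after the job is handed in: Dish flat, its centre within 4 mm of the nest point; every tube present in the dish (centre within 76 mm of the dish's in plan, below 55 mm); push stick flat on the mat, its middle within 60 mm of the mat's; all at rest (horizontal distance between dish and nest below 0.004 m and height (world z) of dish below 0.006 m and angle between dish's own z axis and vertical below 0.08 rad and linear speed of each of dish, stick below 0.02 m/s and horizontal distance between each of tube1_mid, tube2_mid, tube3_mid, tube4_mid and dish below 0.076 m and height (world z) of each of tube1_mid, tube2_mid, tube3_mid, tube4_mid below 0.055 m and linear speed of each of tube1, tube2, tube3, tube4 below 0.03 m/s and horizontal distance between stick and mat below 0.06 m and height (world z) of stick below 0.028 m and angle between stick_tip's own x axis and vertical between 1.44 and 1.7 rad); the robot touches nothing.
It fails at once if a tube still inside its sleeve is touched by the gripper's fingers ((contact force between the fingers and tube1 above 0.5 N and x of tube1_mid in the frame of rack below 0.045 m and height (world z) of tube1_mid above 0.065 m) or (contact force between the fingers and tube2 above 0.5 N and x of tube2_mid in the frame of rack below 0.045 m and height (world z) of tube2_mid above 0.065 m) or (contact force between the fingers and tube3 above 0.5 N and x of tube3_mid in the frame of rack below 0.045 m and height (world z) of tube3_mid above 0.065 m) or (contact force between the fingers and tube4 above 0.5 N and x of tube4_mid in the frame of rack below 0.045 m and height (world z) of tube4_mid above 0.065 m)).
It fails at once if the mug, doorknob or pencil is disturbed (moved more than 3 cm) (distance of any of mug, doorknob, pencil from where it was at the start of the episode above 0.03 m).
It fails at once if the mug is tipped (angle between mug's own z axis and vertical above 0.4 rad).
Of tube1, tube2, tube3, tube4 only 3 to 4 are there at a start; the rules pass over those that are not, and their reading is None.
At some moment in a run one of dish, stick may be knocked a few centimetres aside while the robot is not near it.
Once in a run the grip may slacken for a moment while it holds something.
It also fails if it takes over 210 s, if anything falls off the work surface, if the arm or the gripper's body presses on something with over 40 N, if the wrist force passes 120 N, or if a joint passes its speed limit or range.

## Robot

A 6-joint arm with a two-finger parallel gripper is mounted at the origin on the work surface. World frame = base frame: x ahead of the robot, y to its left, z up, the work surface at z = 0. Lengths are in mm, angles in degrees, forces in N, time in s.
With the tool pointing down it reaches from about 250 to 850 mm from the base axis. Payload 12.5 kg.
Tool frame: the origin (TCP) lies on the centre line of the jaws, within the pads' length; the fingertips stand 11 mm ahead of it and the grasp point (between the pads) lies 8 mm behind it (r.nose_length is the distance from the TCP to the fingertips, in mm); z points along the fingers, y is the line along which they close (so a half turn about z gives the same grasp; the last joint's range is limited). The gripper opens to 93 mm and grips with 3 to 60 N. Pads are 15 mm wide; open, the fingers measure 128 mm over their backs; the gripper's body (75 mm by 188 mm) begins 65 mm behind the grasp point.
Start: joints at [-78.129, 20.094, 94.641, -0, 65.266, -4.847], TCP at [158.242, -526.73, 229.633] pointing down, gripper open.
Joint ranges: [-157.81, 157.81], [-45, 120.19], [0.68, 151.7], [-89.99, 269.99], [4.06, 180], [-164.3, 164.3]. Speed limits (degrees/s): [127.2, 127.2, 159.86, 180, 180, 180].

## Interface

Orientations are given as a 3x3 rotation matrix whose columns are the frame's x, y, z axes.
In Python, from plant import r gives the robot as it stands.
- The arm moves only by the tool move_arm, never from a script. Its argument "increments" is a list of rows, each a list of 2 entries, a list of its own where there are three numbers: the shift along the tool's x, y, z normalised to -1 to 1, where 1 is 4 cm, then the turn, a rotation vector about the tool's x, y, z normalised to -1 to 1, where 1 is 0.08 rad. A call has 1 to 8 rows; each row shifts and turns the commanded pose from where the row before left it, along the tool's axes as they then stand; what a row does not reach is not made up. A row lasts 1/10 s, in which the tool goes at most 50 mm and 8.59 degrees, less where a joint would pass 70% of its speed; a pose out of reach is approached as far as the arm can. A call with a number of a shift or a turn outside -1 to 1 is refused whole. A call with a gripper value outside its range is refused whole. "jaw" is the closure in counts, from 0 (fully open) to 255 (shut), set as the call begins (left out, the last holds). The fingers move at their own pace and stop on an object; the grip force is fixed at half the most. Time passes only in rows, so rows that do not move let the fingers close. It gives the time, the measured TCP pose, the force, the opening and the grip force at its end, in the units of the state.
- r.get_state(): the state, without advancing time (a new reading comes with each control period).
- r.snapshot(name): name is "scene" or "top"; returns a dict with "color" (384x512x3 uint8, blue, green, red), "z_map" (384x512 float32, mm along the optical axis (not along the pixel's ray), 0 where there is no reading), "K" (3x3 intrinsics, pixels), "R" (3x3) and "t" (3): a world point X has camera coordinates R X + t. Camera axes: x right, y down, z forward; pixel columns grow to the right and rows downward; lengths in mm; the calibration is good to about 2 mm. A picture is of the moment at which its call begins.
- r.close_job(): hands the job in; it is judged then, once.
Trained networks look in a picture, given as the dict that the camera call returned (one of the last four; its "shot" number tells which), for a name from the list of things; names that differ only in an ending like _2 or _b are one class to them, and where a whole thing is asked for, a point or a joint stands for the part that bears it (a point fixed in the world has none). Each returns a list of dicts, best first, with "score" (0 to 1); they miss things now and then, are a little off and sometimes report something else, mostly with a low value. They report only what shows in the picture. A call takes as long as a camera call.
- r.outline_of(picture, thing): "mask" (384x512 bool, what is visible of it).
- r.place_of(picture, thing): "location" ([x, y, z] in mm, in the coordinates of the camera as it stood for that picture, good to about 4 mm: a listed point, or the origin of a listed thing).
The state is a dict: "time": time; "q": joint angles; "qd": joint speeds; "joint_efforts": joint torques, N m; "tool_pos": TCP position; "tcp_rot": TCP orientation; "ft_force": force on the tool from outside, world axes, zero at the start; "wrist_torque": the same for the moment, N m; "opening": finger opening in mm; "gripper_force": force on a finger pad.
Only numpy, scipy, OpenCV 4.12 (cv2) and the standard library are available. Lean on these libraries where they do the work, as an engineer would, in place of code of your own. Each camera call takes 0.05 s, during which the arm holds its last target. There are 200 camera calls.

## Working session

There is one attempt and no reset: what is moved stays moved. The work goes in short steps, Python scripts to look and compute and a tool call to move; the robot and the scene stay as the last step left them, time stands still between calls to the robot, and variables do not carry over. Pictures are saved under pics/ and viewed, at most 14 in all, crops included, and the job is handed in when it is done.

Besides the shell and the picture viewer there is one more tool, called after "Request:" as name(argument=value, ...), one argument or row to a line, values as JSON. move_arm: Moves the arm, as the interface text tells. Its arguments: {"type":"object","properties":{"increments":{"type":"array","items":{"type":"array"}},"jaw":{"type":"number"}},"required":["increments"]}

```bash
ls; mkdir -p pics
cat > h.py <<'E'
import numpy as np, cv2
from plant import r
def W(p,x): return np.array(p["R"]).T@(np.array(x)-np.array(p["t"]))
def find(p,n):
    l=r.place_of(p,n)
    return [(np.round(W(p,d["location"]),0).tolist(),round(d["score"],2)) for d in l[:2]]
def st():
    s=r.get_state(); print(round(s["time"],2),np.round(s["tool_pos"],1),np.round(s["tcp_rot"],3).tolist(),np.round(s["ft_force"],1),s["opening"],s["gripper_force"])
E
python3 - <<'E'
from h import *
for c in ("scene","top"):
    p=r.snapshot(c); cv2.imwrite(f"pics/{c}0.png",p["color"])
    print(c,np.round(W(p,[0,0,0])))
    for n in "rack nest dish stick stick_grip stick_tip mat mug doorknob pencil sleeve1 sleeve4 tube1_mid tube2_mid tube3_mid tube4_mid".split(): print(n,find(p,n))
st()
E
```

```text
pics
scene [ 877. -452.  885.]
rack [([554.0, 14.0, 3.0], 0.98)]
nest [([481.0, -304.0, 19.0], 0.36)]
dish [([537.0, 211.0, -4.0], 0.64), ([574.0, 5.0, 73.0], 0.3)]
stick [([487.0, -245.0, 14.0], 0.9)]
stick_grip [([482.0, -303.0, 19.0], 0.9)]
stick_tip [([494.0, -154.0, 19.0], 0.56)]
mat [([469.0, -259.0, 1.0], 0.72)]
mug [([744.0, -234.0, 3.0], 0.9)]
doorknob [([773.0, -108.0, 1.0], 0.88), ([485.0, -301.0, 20.0], 0.41)]
pencil [([366.0, -79.0, 6.0], 0.56)]
sleeve1 [([503.0, -23.0, 77.0], 0.88), ([534.0, -22.0, 75.0], 0.69)]
sleeve4 [([503.0, -23.0, 77.0], 0.88), ([534.0, -22.0, 75.0], 0.69)]
tube1_mid [([605.0, 13.0, 74.0], 0.55), ([570.0, -20.0, 78.0], 0.3)]
tube2_mid [([571.0, 10.0, 75.0], 0.45)]
tube3_mid [([531.0, 14.0, 74.0], 0.7), ([572.0, -20.0, 77.0], 0.65)]
tube4_mid []
top [ 417.  -50. 1152.]
rack [([555.0, 14.0, -2.0], 0.66)]
nest []
dish [([540.0, 209.0, -4.0], 0.64)]
stick [([488.0, -241.0, 16.0], 0.61), ([577.0, -18.0, 75.0], 0.48)]
stick_grip [([485.0, -302.0, 18.0], 0.57)]
stick_tip [([502.0, -145.0, 22.0], 0.94)]
mat [([475.0, -259.0, 0.0], 0.56), ([779.0, -105.0, 2.0], 0.31)]
mug [([754.0, -235.0, 0.0], 0.59)]
doorknob [([775.0, -104.0, -3.0], 0.76)]
pencil [([371.0, -75.0, 0.0], 0.68)]
sleeve1 [([610.0, -22.0, 76.0], 0.86), ([501.0, -22.0, 75.0], 0.77)]
sleeve4 [([610.0, -22.0, 76.0], 0.86), ([501.0, -22.0, 75.0], 0.77)]
tube1_mid [([609.0, 19.0, 71.0], 0.55)]
tube2_mid [([572.0, 13.0, 71.0], 0.63)]
tube3_mid [([532.0, 10.0, 73.0], 0.4), ([576.0, -18.0, 76.0], 0.22)]
tube4_mid []
1.7 [ 158.2 -526.7  229.6] [[0.958, 0.288, 0.0], [0.288, -0.958, 0.0], [0.0, -0.0, -1.0]] [-0.5  0.4 -0.8] 92.95684941856274 0.0
```

View pics/scene0.png

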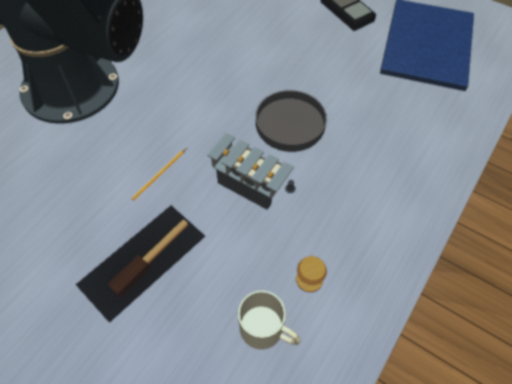

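View pics/top0.png

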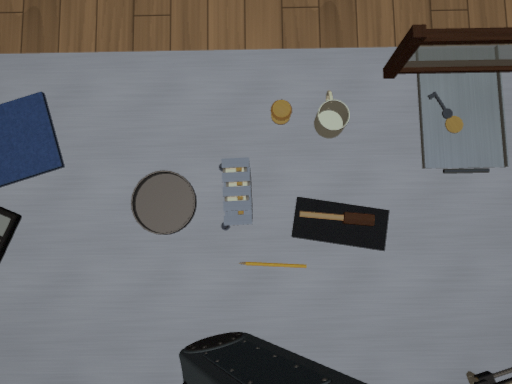

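The scene view shows the rack around (250,170) with the dish at (290,120) and the stick on the mat at (145,260). The top view shows the rack at (237,192), a stud at (222,167) and another at (225,226). Tubes show in three slots (sleeves 1–3), and the slot at (240,212), sleeve 4, is empty. The push direction is about world +y.

```bash
cat >> h.py <<'E'
def cloud(p):
    z=p["z_map"].astype(float); v,u=np.indices(z.shape); K=np.array(p["K"])
    c=np.stack([(u-K[0,2])/K[0,0]*z,(v-K[1,2])/K[1,1]*z,z],-1)-np.array(p["t"])
    X=c@np.array(p["R"]); X[z<=0]=np.nan; return X
def circ(P):
    A=np.c_[2*P,np.ones(len(P))]; s=np.linalg.lstsq(A,(P**2).sum(1),rcond=None)[0]
    return s[:2],np.sqrt(s[2]+s[0]**2+s[1]**2)
def box(X,lo,hi):
    return X[((X>lo)&(X<hi)).all(-1)]
E
python3 - <<'E'
from h import *
for c in ("top","scene"):
    p=r.snapshot(c); X=cloud(p); print(c)
    T=box(X,[460,-60,84],[650,90,104])
    print("ztop",np.median(T[:,2]),"n",len(T),cv2.minAreaRect(T[:,:2].astype(np.float32)))
    # stick
    S=box(X,[420,-370,8],[560,-130,60]); 
    d=cv2.fitLine(S[:,:2].astype(np.float32),cv2.DIST_L1,0,.01,.01).ravel(); print("stick",d,S[:,2].max()); 
    a=(S[:,:2]-d[2:])@d[:2]; print(a.min(),a.max(), d[2:]+d[:2]*(a.min()+a.max())/2)
    # dish
    D=box(X,[430,90,22],[650,330,45]); 
    if len(D)>20: print("dish",len(D),np.median(D[:,2]),circ(D[:,:2]),cv2.minEnclosingCircle(D[:,:2].astype(np.float32)))
    for b in ([590,50],[480,40]): 
        G=box(X,[b[0]-40,b[1]-45,12],[b[0]+40,b[1]+45,34]); print("stud",len(G),np.median(G,0) if len(G) else 0)
    P=box(X,[440,-330,-5],[470,-200,8]);print("matz",np.median(P[:,2]))
E
python3 - <<'E'
import cv2
a=cv2.imread("pics/top0.png")[130:260,120:400]; cv2.imwrite("pics/topc.png",cv2.resize(a,None,fx=2.8,fy=2.8,interpolation=cv2.INTER_CUBIC))
E
```

```text
top
ztop 93.23959906485405 n 1675 ((553.8395385742188, 13.675140380859375), (168.3733673095703, 70.25238037109375), 2.020212173461914)
stick [ 1.0532011e-01  9.9443835e-01  4.8835507e+02 -2.5210382e+02] 37.877608297394815
-89.91540742977858 104.79640824791184 [ 489.13870635 -244.70470185]
dish 410 30.67333057971408 (array([535.24899018, 210.37382023]), np.float64(82.39468211467876)) ((535.42919921875, 211.1470184326172), 85.19646453857422)
stud 4 [628.05293204  58.09669538  26.54312087]
stud 13 [470.01658015  50.9654561   27.06285803]
matz 2.1506327649926167
scene
ztop 93.15307044344468 n 2172 ((553.1514282226562, 10.067853927612305), (169.19625854492188, 72.55192565917969), 2.133847236633301)
stick [ 8.5002199e-02  9.9638075e-01  4.8949911e+02 -2.8920200e+02] 36.61248452173335
-56.96180368555842 142.47388499634258 [ 493.13347246 -246.60070015]
dish 596 29.278074212172715 (array([536.07517125, 206.29305296]), np.float64(82.51261734312558)) ((533.03076171875, 207.27301025390625), 87.95942687988281)
stud 14 [628.5264054   48.39702406  25.32730182]
stud 0 0
matz 2.8199337704143264
```

View pics/topc.png

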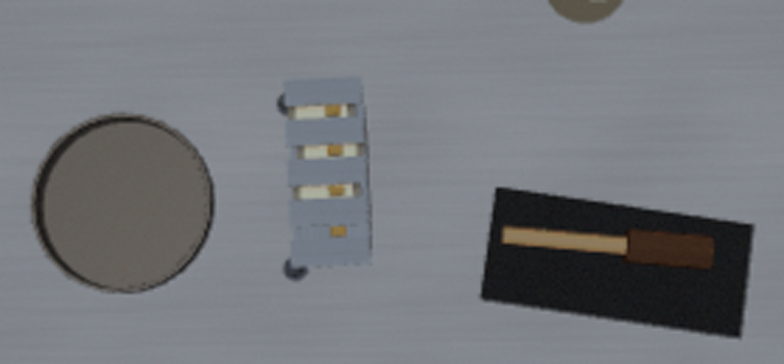

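Crop: rack at (328,170) turned about 2°, studs at (284,103) and (296,267), and tubes in the slots at rows 111, 150 and 190. Plan: use the open fingers as a cradle to push the dish, with tool yaw at about 92°.

Request:
move_arm(
  increments=[
    [[0,0,0],[0,0,-1]],
    [[0,0,0],[0,0,-1]],
    [[0,0,0],[0,0,-1]],
    [[0,0,0],[0,0,-1]],
    [[0,0,0],[0,0,-1]],
    [[0,0,0],[0,0,-1]],
    [[0,0,0],[0,0,-1]],
    [[0,0,0],[0,0,-1]],
  ],
  jaw=0,
)

```text
time: 2.6
tool_pos: [158.2, -526.7, 229.7]
tcp_rot: [[0.594, 0.805, 0.0], [0.805, -0.594, -0.0], [-0.0, 0.0, -1.0]]
ft_force: [-0.6, 0.7, 0.5]
opening: 93.1
gripper_force: 0.0
```

Request:
move_arm(
  increments=[
    [[0,0,0],[0,0,-1]],
    [[0,0,0],[0,0,-1]],
    [[0,0,0],[0,0,-1]],
    [[0,0,0],[0,0,-1]],
    [[0,0,0],[0,0,-1]],
    [[0,0,0],[0,0,-1]],
    [[0,0,0],[0,0,-1]],
    [[0,0,0],[0,0,-1]],
  ],
)

```text
time: 3.4
tool_pos: [158.2, -526.7, 229.6]
tcp_rot: [[-0.004, 1.0, 0.0], [1.0, 0.004, -0.0], [-0.0, 0.0, -1.0]]
ft_force: [0.6, -0.7, 0.1]
opening: 92.9
gripper_force: 0.0
```

Request:
move_arm(
  increments=[
    [[0,0,0],[0,0,-0.47]],
    [[0,0,0],[0,0,0]],
  ],
)

```text
time: 3.6
tool_pos: [158.3, -526.7, 229.6]
tcp_rot: [[-0.039, 0.999, 0.0], [0.999, 0.039, 0.0], [0.0, 0.0, -1.0]]
ft_force: [-0.0, -0.1, -0.0]
opening: 93.0
gripper_force: 0.0
```

Request:
move_arm(
  increments=[
    [[0.8,0.6,0],[0,0,0]],
    [[0.8,0.6,0],[0,0,0]],
    [[0.8,0.6,0],[0,0,0]],
    [[0.8,0.6,0],[0,0,0]],
    [[0.8,0.6,0],[0,0,0]],
    [[0.8,0.6,0],[0,0,0]],
    [[0.8,0.6,0],[0,0,0]],
    [[0.8,0.6,0],[0,0,0]],
  ],
)

```text
time: 4.4
tool_pos: [340.9, -262.1, 229.8]
tcp_rot: [[-0.037, 0.999, 0.0], [0.999, 0.037, -0.0], [-0.0, 0.0, -1.0]]
ft_force: [0.8, -0.9, -0.4]
opening: 92.7
gripper_force: 0.0
```

Request:
move_arm(
  increments=[
    [[0.9,0.4,0],[0,0,0]],
    [[0.9,0.4,0],[0,0,0]],
    [[0.9,0.4,0],[0,0,0]],
    [[0.9,0.4,0],[0,0,0]],
    [[0.9,0.4,0],[0,0,0]],
    [[0.9,0.4,0],[0,0,0]],
    [[0.9,0.4,0],[0,0,0]],
    [[0.9,0.4,0],[0,0,0]],
  ],
)

```text
time: 5.2
tool_pos: [457.4, 30.9, 229.8]
tcp_rot: [[-0.037, 0.999, 0.001], [0.999, 0.037, -0.0], [-0.0, 0.001, -1.0]]
ft_force: [-0.1, -1.1, -0.2]
opening: 93.1
gripper_force: 0.0
```

Request:
move_arm(
  increments=[
    [[0.9,0.3,0],[0,0,0]],
    [[0.9,0.3,0],[0,0,0]],
    [[0.9,0.3,0],[0,0,0]],
    [[0.9,0.3,0],[0,0,0]],
    [[0.9,0.3,0],[0,0,0]],
    [[0.9,0.3,0],[0,0,0]],
    [[0.9,0.3,0],[0,0,0]],
    [[0.6,0.05,0],[0,0,0]],
  ],
)

```text
time: 6.0
tool_pos: [532.8, 310.5, 229.4]
tcp_rot: [[-0.038, 0.999, 0.0], [0.999, 0.038, 0.0], [0.0, 0.0, -1.0]]
ft_force: [0.0, 1.1, -0.1]
opening: 92.7
gripper_force: 0.0
```

Request:
move_arm(
  increments=[
    [[0,0,0.9],[0,0,0]],
    [[0,0,0.9],[0,0,0]],
    [[0,0,0.9],[0,0,0]],
    [[0,0,0.9],[0,0,0]],
    [[0,0,0.8],[0,0,0]],
    [[0,0,0.6],[0,0,0]],
    [[0,0,0.25],[0,0,0]],
    [[0,0,0],[0,0,0]],
  ],
)

```text
time: 6.8
tool_pos: [531.8, 308.1, 18.7]
tcp_rot: [[-0.038, 0.999, -0.002], [0.999, 0.038, -0.001], [-0.001, -0.002, -1.0]]
ft_force: [-0.2, -0.7, 0.0]
opening: 93.1
gripper_force: 0.0
```

```bash
cat > d.py <<'E'
from h import *
def dish(lo,hi):
    for c in ("top","scene"):
        X=cloud(r.snapshot(c)); D=box(X,lo+[20],hi+[45])
        print(c,len(D),circ(D[:,:2]) if len(D)>10 else "")
E
python3 - <<'E'
from d import *
st(); dish([430,90],[650,290])
E
```

```text
6.8 [531.8 308.1  18.7] [[-0.038, 0.999, -0.002], [0.999, 0.038, -0.001], [-0.001, -0.002, -1.0]] [-0.2 -0.7  0. ] 93.06848623975989 0.0
top 388 (array([535.18795174, 210.16437971]), np.float64(82.3225142548278))
scene 679 (array([536.10450298, 206.20594033]), np.float64(82.45302880637446))
```

Request:
move_arm(
  increments=[
    [[-0.3,0,0],[0,0,0]],
    [[-0.2,0,0],[0,0,0]],
    [[-0.2,0.02,0],[0,0,0]],
    [[-0.25,0.035,0],[0,0,0]],
    [[-0.25,0.035,0],[0,0,0]],
    [[-0.25,0.035,0],[0,0,0]],
    [[-0.25,0.035,0],[0,0,0]],
    [[-0.25,0.035,0],[0,0,0]],
  ],
)

```text
time: 7.7
tool_pos: [543.6, 230.5, 20.6]
tcp_rot: [[-0.038, 0.999, 0.001], [0.999, 0.038, 0.001], [0.001, 0.001, -1.0]]
ft_force: [-1.2, 7.0, 4.1]
opening: 92.7
gripper_force: 3.3
```

Request:
move_arm(
  increments=[
    [[-0.25,0.03,0],[0,0,0]],
    [[-0.25,0.03,0],[0,0,0]],
    [[-0.2,0.02,0],[0,0,0]],
    [[-0.2,0.02,0],[0,0,0]],
    [[-0.15,0.01,0],[0,0,0]],
    [[-0.1,0,0],[0,0,0]],
    [[-0.05,0,0],[0,0,0]],
    [[0,0,0],[0,0,0]],
  ],
)

```text
time: 8.5
tool_pos: [550.0, 182.6, 20.5]
tcp_rot: [[-0.038, 0.999, 0.002], [0.999, 0.038, 0.001], [0.001, 0.002, -1.0]]
ft_force: [0.5, 2.7, 3.3]
opening: 93.1
gripper_force: 2.0
```

Run:
```python
from d import *
st(); dish([430,50],[650,195])
```

```text
8.5 [550.  182.6  20.5] [[-0.038, 0.999, 0.002], [0.999, 0.038, 0.001], [0.001, 0.002, -1.0]] [0.5 2.7 3.3] 93.13133229383479 1.9507679186062887
top 203 (array([550.12609676, 102.05573307]), np.float64(83.36746113015415))
scene 591 (array([552.35226863, 103.22868489]), np.float64(83.73004639731207))
```

Request:
move_arm(
  increments=[
    [[-0.05,0,0],[0,0,0]],
    [[-0.05,0,0],[0,0,0]],
    [[0,0,0],[0,0,0]],
  ],
)

```text
time: 8.9
tool_pos: [549.9, 179.0, 20.1]
tcp_rot: [[-0.038, 0.999, 0.001], [0.999, 0.038, 0.001], [0.001, 0.001, -1.0]]
ft_force: [0.5, 5.2, 4.8]
opening: 93.1
gripper_force: 2.9
```

Request:
move_arm(
  increments=[
    [[-0.05,0,0],[0,0,0]],
    [[0,0,0],[0,0,0]],
  ],
)

```text
time: 9.1
tool_pos: [549.9, 177.1, 20.1]
tcp_rot: [[-0.038, 0.999, 0.001], [0.999, 0.038, 0.001], [0.001, 0.001, -1.0]]
ft_force: [-0.6, 5.3, 5.4]
opening: 93.0
gripper_force: 3.1
```

Request:
move_arm(
  increments=[
    [[-0.03,0,0],[0,0,0]],
    [[0,0,0],[0,0,0]],
  ],
)

```text
time: 9.3
tool_pos: [549.9, 176.0, 20.1]
tcp_rot: [[-0.038, 0.999, 0.001], [0.999, 0.038, 0.001], [0.001, 0.001, -1.0]]
ft_force: [-0.5, 6.3, 4.7]
opening: 93.1
gripper_force: 3.3
```

Request:
move_arm(
  increments=[
    [[-0.05,0,0],[0,0,0]],
    [[0,0,0],[0,0,0]],
  ],
)

```text
time: 9.5
tool_pos: [550.0, 174.1, 20.1]
tcp_rot: [[-0.038, 0.999, 0.001], [0.999, 0.038, 0.001], [0.001, 0.001, -1.0]]
ft_force: [0.6, 7.0, 4.9]
opening: 93.2
gripper_force: 3.7
```

Request:
move_arm(
  increments=[
    [[-0.03,0,0],[0,0,0]],
    [[0,0,0],[0,0,0]],
  ],
)

```text
time: 9.7
tool_pos: [550.0, 173.8, 20.1]
tcp_rot: [[-0.038, 0.999, 0.001], [0.999, 0.038, 0.002], [0.002, 0.001, -1.0]]
ft_force: [-0.3, 12.7, 3.3]
opening: 93.8
gripper_force: 6.5
```

Request:
move_arm(
  increments=[
    [[-0.03,0,0],[0,0,0]],
    [[0,0,0],[0,0,0]],
  ],
)

```text
time: 9.9
tool_pos: [550.1, 173.5, 20.2]
tcp_rot: [[-0.038, 0.999, 0.002], [0.999, 0.038, 0.004], [0.003, 0.002, -1.0]]
ft_force: [-1.7, 21.5, 4.1]
opening: 92.8
gripper_force: 9.6
```

Request:
move_arm(
  increments=[
    [[-0.04,0,0],[0,0,0]],
    [[0,0,0],[0,0,0]],
    [[0,0,0],[0,0,0]],
  ],
)

```text
time: 10.2
tool_pos: [550.2, 173.2, 20.2]
tcp_rot: [[-0.037, 0.999, 0.002], [0.999, 0.037, 0.005], [0.005, 0.002, -1.0]]
ft_force: [-0.7, 30.4, 1.4]
opening: 93.0
gripper_force: 13.9
```

Request:
move_arm(
  increments=[
    [[0.3,0,0],[0,0,0]],
    [[0.5,0,0],[0,0,0]],
    [[0.5,0,-0.5],[0,0,0]],
    [[0,0,-1],[0,0,0]],
    [[0,0,-1],[0,0,0]],
    [[0.8,0,-0.9],[0,0,0]],
    [[0.8,0,-0.9],[0,0,0]],
    [[0.8,0,0],[0,0,0]],
  ],
)

```text
time: 11.0
tool_pos: [545.7, 319.0, 196.8]
tcp_rot: [[-0.038, 0.999, 0.007], [0.999, 0.038, 0.003], [0.002, 0.007, -1.0]]
ft_force: [-0.6, -0.5, 0.3]
opening: 92.8
gripper_force: 0.0
```

Run:
```python
from d import *
st(); dish([430,60],[650,195])
for c,w in (("top",(slice(130,260),slice(120,280))),("scene",(slice(80,230),slice(180,360)))):
    p=r.snapshot(c); cv2.imwrite(f"pics/{c}1.png",cv2.resize(p["color"][w],None,fx=4,fy=4,interpolation=cv2.INTER_CUBIC)); print(find(p,"dish"),find(p,"rack"))
```

```text
11.0 [545.7 319.  196.8] [[-0.038, 0.999, 0.007], [0.999, 0.038, 0.003], [0.002, 0.007, -1.0]] [-0.6 -0.5  0.3] 92.81005962704455 0.0
top 281 (array([550.47812424,  96.9220584 ]), np.float64(82.5085481374991))
scene 443 (array([550.93297643,  93.22048329]), np.float64(82.4184241568667))
[([551.0, 95.0, -1.0], 0.89)] [([555.0, 17.0, 2.0], 0.98), ([504.0, -26.0, 73.0], 0.46)]
[([552.0, 95.0, -2.0], 0.6), ([496.0, -153.0, 20.0], 0.55)] [([552.0, 15.0, 2.0], 0.77)]
```

View pics/top1.png

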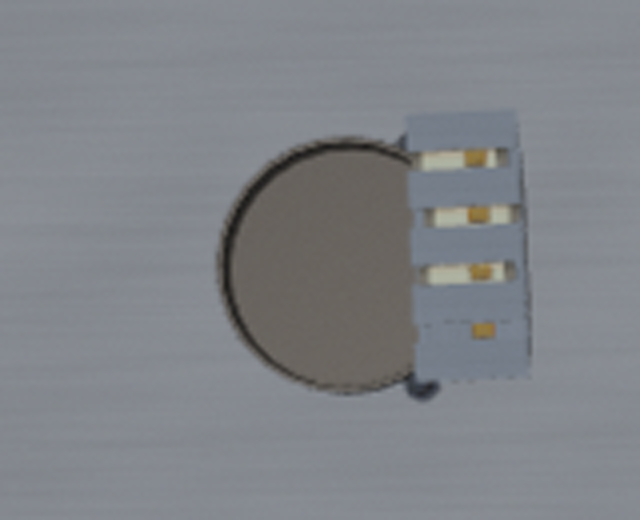

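View pics/scene1.png

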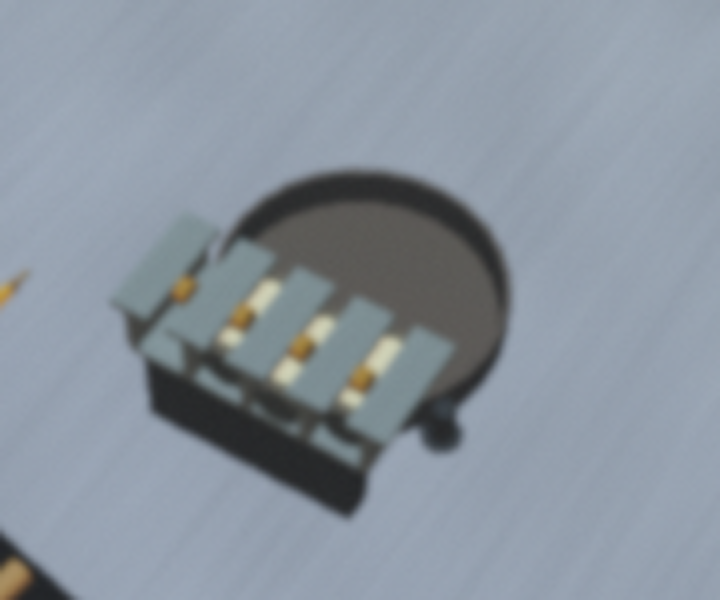

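Both pictures show the dish tucked against the visible side studs: (423,387) in the top view and (440,425) in the scene view. The hard stop at 30 N agrees with that. Next is the stick.

Request:
move_arm(
  increments=[
    [[-0.95,-0.13,0],[0,0,0]],
    [[-0.95,-0.13,0],[0,0,0]],
    [[-0.95,-0.13,0],[0,0,0]],
    [[-0.95,-0.13,0],[0,0,0]],
    [[-0.95,-0.13,0],[0,0,0]],
    [[-0.95,-0.13,0],[0,0,0]],
    [[-0.95,-0.13,0],[0,0,0]],
    [[-0.95,-0.13,0],[0,0,0]],
  ],
)

```text
time: 12.2
tool_pos: [513.6, 10.1, 191.6]
tcp_rot: [[-0.038, 0.999, -0.0], [0.999, 0.038, -0.0], [-0.0, -0.0, -1.0]]
ft_force: [1.1, 0.7, 0.5]
opening: 93.1
gripper_force: 0.0
```

Request:
move_arm(
  increments=[
    [[-0.95,-0.13,0],[0,0,0]],
    [[-0.95,-0.13,0],[0,0,0]],
    [[-0.95,-0.13,0],[0,0,0]],
    [[-0.95,-0.13,0],[0,0,0]],
    [[-0.95,-0.13,0],[0,0,0]],
    [[-0.95,-0.13,0],[0,0,0]],
    [[-0.95,-0.13,0],[0,0,0.9]],
    [[-0.5,-0.1,0],[0,0,0.85]],
  ],
)

```text
time: 13.0
tool_pos: [482.5, -277.9, 191.4]
tcp_rot: [[0.107, 0.994, -0.0], [0.994, -0.107, -0.0], [-0.0, -0.0, -1.0]]
ft_force: [0.7, 0.8, 0.2]
opening: 92.7
gripper_force: 0.0
```

Run:
```python
from h import *
st()
for c in ("top","scene"):
    p=r.snapshot(c)
    for n in ("stick","stick_grip","stick_tip"): print(c,n,find(p,n)[:1])
```

```text
13.0 [ 482.5 -277.9  191.4] [[0.107, 0.994, -0.0], [0.994, -0.107, -0.0], [-0.0, -0.0, -1.0]] [0.7 0.8 0.2] 92.67394218552141 0.0
top stick [([486.0, -302.0, 14.0], 0.35)]
top stick_grip [([483.0, -301.0, 17.0], 0.8)]
top stick_tip [([500.0, -145.0, 21.0], 0.8)]
scene stick [([488.0, -245.0, 14.0], 0.71)]
scene stick_grip [([482.0, -304.0, 18.0], 0.73)]
scene stick_tip [([495.0, -153.0, 24.0], 0.71)]
```

Request:
move_arm(
  increments=[
    [[-0.62,0.09,0.5],[0,0,0]],
    [[0,0,0.9],[0,0,0]],
    [[0,0,0.9],[0,0,0]],
    [[0,0,0.9],[0,0,0]],
    [[0,0,0.7],[0,0,0]],
    [[0,0,0.35],[0,0,0]],
    [[0,0,0.12],[0,0,0]],
    [[0,0,0],[0,0,0]],
  ],
)

```text
time: 14.2
tool_pos: [485.0, -299.8, 17.2]
tcp_rot: [[0.101, 0.995, 0.0], [0.995, -0.101, -0.0], [-0.0, 0.0, -1.0]]
ft_force: [-0.5, 1.2, 0.6]
opening: 93.3
gripper_force: 0.0
```

Request:
move_arm(
  increments=[
    [[0,0,0],[0,0,0]],
    [[0,0,0],[0,0,0]],
    [[0,0,0],[0,0,0]],
    [[0,0,0],[0,0,0]],
    [[0,0,0],[0,0,0]],
    [[0,0,0],[0,0,0]],
    [[0,0,0],[0,0,0]],
    [[0,0,0],[0,0,0]],
  ],
  jaw=255,
)

```text
time: 15.0
tool_pos: [484.6, -299.9, 16.8]
tcp_rot: [[0.101, 0.995, -0.0], [0.995, -0.101, 0.0], [0.0, -0.0, -1.0]]
ft_force: [-0.9, 0.4, 0.4]
opening: 33.7
gripper_force: 0.0
```

Request:
move_arm(
  increments=[
    [[0,0,0],[0,0,0]],
    [[0,0,0],[0,0,0]],
    [[0,0,0],[0,0,0]],
  ],
)

```text
time: 15.3
tool_pos: [484.6, -299.9, 16.8]
tcp_rot: [[0.101, 0.995, 0.0], [0.995, -0.101, 0.0], [0.0, 0.0, -1.0]]
ft_force: [0.7, -0.0, -0.2]
opening: 30.0
gripper_force: 30.0
```

Request:
move_arm(
  increments=[
    [[0,0,-0.5],[0,0,0]],
    [[0,0,-1],[0,0,0]],
    [[0,0,-1],[0,0,0]],
    [[0,0,-1],[0,0,-0.5]],
    [[0,0,-0.4],[0,0,-0.63]],
    [[0,0,0],[0,0,-0.63]],
    [[0,0,0],[0,0,0]],
  ],
)

```text
time: 16.0
tool_pos: [484.6, -299.9, 173.2]
tcp_rot: [[-0.04, 0.999, 0.001], [0.999, 0.04, -0.0], [-0.0, 0.001, -1.0]]
ft_force: [-0.7, -0.9, -1.1]
opening: 29.8
gripper_force: 30.0
```

```bash
cat > s.py <<'E'
from h import *
def stick():
    s=r.get_state(); R=np.array(s["tcp_rot"]); t=np.array(s["tool_pos"])
    for c in ("top","scene"):
        p=r.snapshot(c); X=cloud(p); L=(X-t)@R
        D=box(L,[50,-40,-40],[170,40,40])   # dowel
        if len(D)<10: print(c,"none",len(D)); continue
        f=np.polyfit(D[:,0],D[:,1],1)
        b=[np.round(np.median(D[(D[:,0]>a)&(D[:,0]<a+25)],0),1).tolist() for a in (60,85,110,135)]
        print(c,len(D),"xmax",D[:,0].max().round(1),"y=%.3fx+%.1f"%tuple(f),b, find(p,"stick_tip")[:1])
E
python3 - <<'E'
from s import *
st(); stick()
E
```

```text
16.0 [ 484.6 -299.9  173.2] [[-0.04, 0.999, 0.001], [0.999, 0.04, -0.0], [-0.0, 0.001, -1.0]] [-0.7 -0.9 -1.1] 29.78683497207388 29.998916387557983
top 325 xmax 152.7 y=0.003x+-0.9 [[72.5, -0.4, -7.1], [97.0, -1.1, -6.6], [122.0, -0.3, -6.6], [144.7, -0.7, -6.7]] [([479.0, -144.0, 177.0], 0.81)]
scene 424 xmax 150.0 y=0.005x+1.1 [[74.3, 1.6, -6.9], [97.4, 2.6, -6.3], [122.7, 2.7, -5.9], [142.8, 2.3, -6.2]] [([473.0, -148.0, 175.0], 0.64)]
```

Request:
move_arm(
  increments=[
    [[0.8,0.52,0],[0,0,0]],
    [[0.8,0.52,0],[0,0,0]],
    [[0.8,0.52,0],[0,0,0]],
    [[0,0,0.8],[0,0,0]],
    [[0,0,0.8],[0,0,0]],
    [[0,0,0.6],[0,0,0]],
    [[0,0,0.28],[0,0,0]],
    [[0,0,0],[0,0,0]],
  ],
)

```text
time: 17.0
tool_pos: [542.5, -201.2, 72.3]
tcp_rot: [[-0.039, 0.999, -0.003], [0.999, 0.039, 0.001], [0.001, -0.002, -1.0]]
ft_force: [-1.0, -0.5, -0.2]
opening: 30.2
gripper_force: 30.0
```

Run:
```python
from s import *
st(); stick()
p=r.snapshot("scene"); cv2.imwrite("pics/scene2.png",cv2.resize(p["color"][110:270,140:320],None,fx=4,fy=3.7,interpolation=cv2.INTER_CUBIC))
p=r.snapshot("top"); cv2.imwrite("pics/top2.png",cv2.resize(p["color"][140:260,190:340],None,fx=5,fy=5,interpolation=cv2.INTER_CUBIC))
```

```text
17.0 [ 542.5 -201.2   72.3] [[-0.039, 0.999, -0.003], [0.999, 0.039, 0.001], [0.001, -0.002, -1.0]] [-1.  -0.5 -0.2] 30.16851069275143 29.999585151672363
top 222 xmax 152.1 y=-0.010x+0.3 [[74.1, 0.1, -6.9], [96.5, -1.1, -6.4], [123.7, -1.1, -6.8], [144.0, -1.0, -6.3]] [([537.0, -47.0, 77.0], 0.79)]
scene 284 xmax 149.2 y=0.001x+2.1 [[78.1, 2.6, -9.8], [97.0, 2.8, -9.0], [121.9, 2.9, -9.0], [141.8, 2.8, -8.6]] [([534.0, -55.0, 78.0], 0.75)]
```

View pics/top2.png

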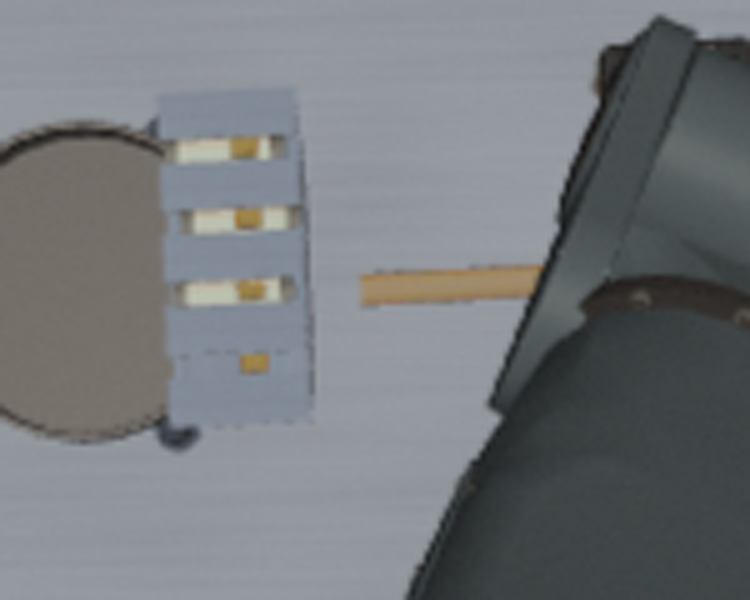

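View pics/scene2.png

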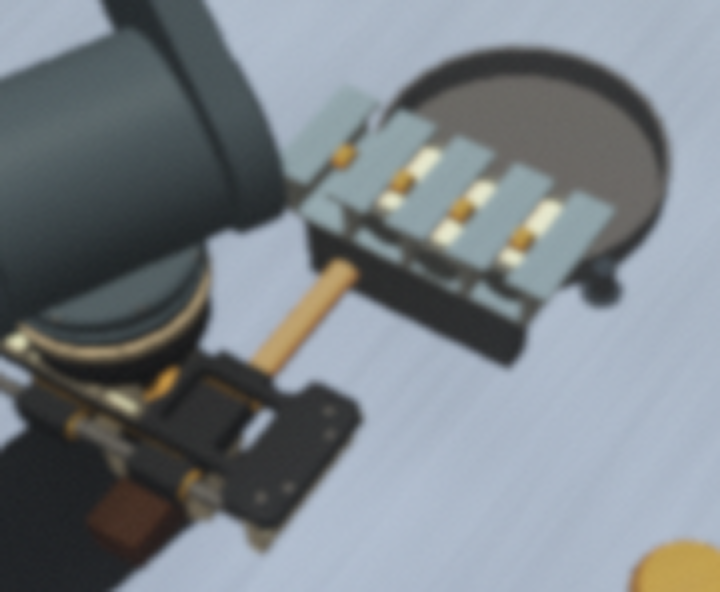

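Top: the dowel tip at (362,290) is in line with slot 3 (rows 289–293) and parallel to it. The scene view shows the tip just short of the mouth of sleeve 3. I'll push now.

Request:
move_arm(
  increments=[
    [[0.2,0,-0.05],[0,0,0]],
    [[0.2,0,0],[0,0,0]],
    [[0.2,0,0],[0,0,0]],
    [[0.15,0,0],[0,0,0]],
    [[0.1,0,0],[0,0,0]],
    [[0,0,0],[0,0,0]],
  ],
)

```text
time: 17.9
tool_pos: [541.9, -167.0, 75.7]
tcp_rot: [[-0.04, 0.999, 0.0], [0.999, 0.04, 0.0], [0.0, 0.0, -1.0]]
ft_force: [0.6, -0.5, -0.2]
opening: 30.1
gripper_force: 30.0
```

Request:
move_arm(
  increments=[
    [[0.15,0,0],[0,0,0]],
    [[0.15,0,0],[0,0,0]],
    [[0.15,0,0],[0,0,0]],
    [[0.15,0,0],[0,0,0]],
    [[0,0,0],[0,0,0]],
  ],
)

```text
time: 18.4
tool_pos: [540.6, -142.3, 75.4]
tcp_rot: [[-0.04, 0.999, -0.001], [0.999, 0.04, 0.001], [0.001, -0.001, -1.0]]
ft_force: [-1.0, 0.7, -2.4]
opening: 29.9
gripper_force: 30.0
```

Run:
```python
from s import *
st(); stick()
p=r.snapshot("scene"); a=cv2.resize(p["color"][120:260,150:310],None,fx=2.5,fy=2.5)
q=r.snapshot("top"); b=cv2.resize(q["color"][145:260,190:330],(400,350),interpolation=cv2.INTER_CUBIC)
cv2.imwrite("pics/c3.png",np.hstack([a,b])); print(find(q,"tube3_mid"))
```

```text
18.4 [ 540.6 -142.3   75.4] [[-0.04, 0.999, -0.001], [0.999, 0.04, 0.001], [0.001, -0.001, -1.0]] [-1.   0.7 -2.4] 29.875034207418636 29.999510049819946
top 746 xmax 170.0 y=0.011x+-1.7 [[81.4, 2.2, -6.4], [95.6, -1.2, -6.6], [126.0, 0.2, -15.5], [146.7, 0.2, -17.4]] [([535.0, 15.0, 80.0], 0.7)]
scene 1224 xmax 170.0 y=-0.005x+3.6 [[81.9, 0.6, -7.2], [97.4, 1.6, -6.8], [119.3, 6.0, -5.1], [145.3, 0.8, -17.8]] [([533.0, 7.0, 78.0], 0.76)]
[([531.0, 35.0, 72.0], 0.72)]
```

View pics/c3.png

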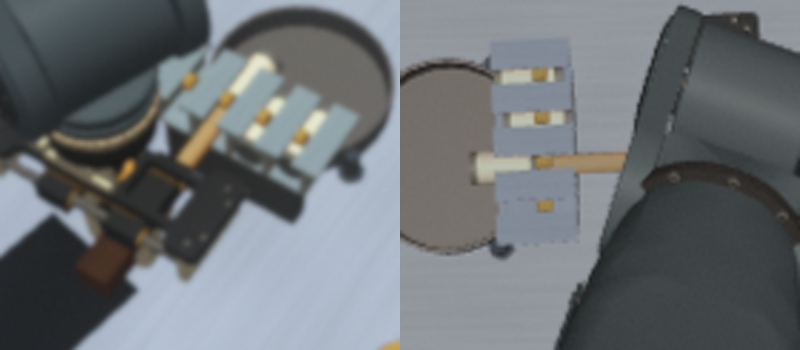

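The tube 3 cap now sticks out over the dish at (485,167). I'll keep going.

Request:
move_arm(
  increments=[
    [[0.15,0,0],[0,0,0]],
    [[0.15,0,0],[0,0,0]],
    [[0.15,0,0],[0,0,0]],
    [[0.15,0,0],[0,0,0]],
    [[0.15,0,0],[0,0,0]],
    [[0.15,0,0],[0,0,0]],
    [[0.1,0,0],[0,0,0]],
    [[0,0,0],[0,0,0]],
  ],
)

```text
time: 19.55
tool_pos: [539.2, -102.9, 75.6]
tcp_rot: [[-0.04, 0.999, -0.0], [0.999, 0.04, 0.0], [0.0, -0.0, -1.0]]
ft_force: [0.5, 1.3, -2.1]
opening: 30.2
gripper_force: 30.0
```

```bash
cat > v.py <<'E'
from s import *
import sys
st()
p=r.snapshot("scene"); a=cv2.resize(p["color"][100:240,170:330],None,fx=2.5,fy=2.5)
q=r.snapshot("top"); b=cv2.resize(q["color"][145:260,160:300],(400,350),interpolation=cv2.INTER_CUBIC)
cv2.imwrite(f"pics/{sys.argv[1]}.png",np.hstack([a,b]))
for n in sys.argv[2:]: print(n,find(q,n)[:1],find(p,n)[:1])
E
python3 v.py c4 tube3_mid dish
```

```text
19.55 [ 539.2 -102.9   75.6] [[-0.04, 0.999, -0.0], [0.999, 0.04, 0.0], [0.0, -0.0, -1.0]] [ 0.5  1.3 -2.1] 30.228148108169076 29.99917298555374
tube3_mid [([535.0, 125.0, 21.0], 0.58)] [([535.0, 128.0, 17.0], 0.72)]
dish [([554.0, 95.0, -0.0], 0.97)] [([775.0, -110.0, 2.0], 0.31)]
```

View pics/c4.png

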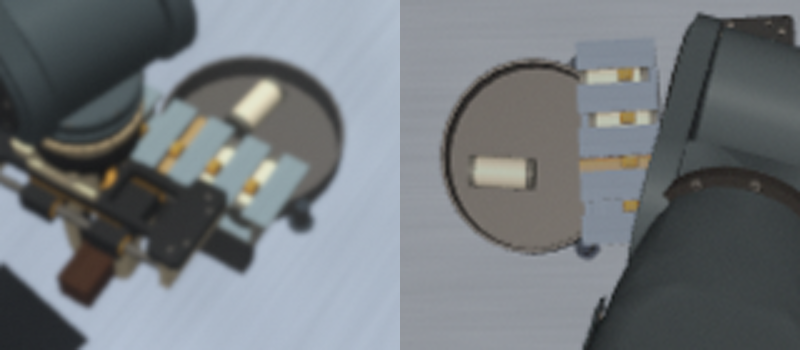

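Tube 3 lies flat in the dish at (503,172). I'll back out and shift to sleeve 2.

Request:
move_arm(
  increments=[
    [[-0.4,0,0],[0,0,0]],
    [[-0.6,0,0],[0,0,0]],
    [[-0.6,0,0],[0,0,0]],
    [[-0.6,0,0],[0,0,0]],
    [[-0.25,0,0.03],[0,0,0]],
    [[0,0.45,0],[0,0,0]],
    [[0,0.45,0],[0,0,0]],
    [[0,0,0],[0,0,0]],
  ],
)

```text
time: 20.65
tool_pos: [580.5, -200.3, 74.4]
tcp_rot: [[-0.04, 0.999, 0.001], [0.999, 0.04, -0.0], [-0.0, 0.001, -1.0]]
ft_force: [-0.3, 1.4, -0.5]
opening: 29.7
gripper_force: 30.0
```

Run:
```python
from s import *
st(); stick()
```

```text
20.65 [ 580.5 -200.3   74.4] [[-0.04, 0.999, 0.001], [0.999, 0.04, -0.0], [-0.0, 0.001, -1.0]] [-0.3  1.4 -0.5] 29.655136018463853 29.99966561794281
top 213 xmax 152.7 y=-0.007x+-0.2 [[76.8, -0.4, -7.9], [97.2, -0.9, -6.4], [122.7, -0.8, -7.2], [142.9, -1.2, -6.9]] [([571.0, -42.0, 78.0], 0.61)]
scene 286 xmax 151.1 y=0.001x+-1.1 [[78.8, -1.2, -7.0], [97.3, -0.3, -6.9], [122.1, -0.1, -6.6], [142.5, 0.0, -6.1]] [([568.0, -50.0, 79.0], 0.55)]
```

Request:
move_arm(
  increments=[
    [[0.2,-0.03,0],[0,0,0]],
    [[0.2,0,0],[0,0,0]],
    [[0.2,0,0],[0,0,0]],
    [[0.15,0,0],[0,0,0]],
    [[0.1,0,0],[0,0,0]],
    [[0.15,0,0],[0,0,0]],
    [[0.15,0,0],[0,0,0]],
    [[0.15,0,0],[0,0,0]],
  ],
)

```text
time: 21.65
tool_pos: [576.0, -148.1, 74.5]
tcp_rot: [[-0.039, 0.999, 0.0], [0.999, 0.039, -0.0], [-0.0, 0.0, -1.0]]
ft_force: [-0.6, -4.8, -0.1]
opening: 29.6
gripper_force: 30.0
```

Request:
move_arm(
  increments=[
    [[0.15,0,0],[0,0,0]],
    [[0.15,0,0],[0,0,0]],
    [[0.15,0,0],[0,0,0]],
    [[0.15,0,0],[0,0,0]],
    [[0,0,0],[0,0,0]],
  ],
)

```text
time: 22.15
tool_pos: [574.8, -123.2, 74.3]
tcp_rot: [[-0.04, 0.999, -0.0], [0.999, 0.04, 0.0], [0.0, -0.0, -1.0]]
ft_force: [-0.1, -0.0, -1.2]
opening: 30.1
gripper_force: 30.0
```

```bash
python3 v.py c5 stick_tip tube2_mid
```

```text
22.15 [ 574.8 -123.2   74.3] [[-0.04, 0.999, -0.0], [0.999, 0.04, 0.0], [0.0, -0.0, -1.0]] [-0.1 -0.  -1.2] 30.08609261356029 29.999657571315765
stick_tip [([570.0, 29.0, 78.0], 0.66)] [([535.0, -22.0, 77.0], 0.62)]
tube2_mid [([572.0, 68.0, 69.0], 0.59)] [([568.0, 60.0, 69.0], 0.63)]
```

Request:
move_arm(
  increments=[
    [[0.12,0,0],[0,0,0]],
    [[0.12,0,0],[0,0,0]],
    [[0.12,0,0],[0,0,0]],
    [[0.12,0,0],[0,0,0]],
    [[0,0,0],[0,0,0]],
    [[0,0,0],[0,0,0]],
  ],
)

```text
time: 23.05
tool_pos: [574.2, -104.9, 74.5]
tcp_rot: [[-0.04, 0.999, 0.0], [0.999, 0.04, -0.0], [-0.0, 0.0, -1.0]]
ft_force: [0.2, -0.1, -1.1]
opening: 29.7
gripper_force: 30.0
```

```bash
python3 v.py c6 tube2_mid tube3_mid dish
```

```text
23.05 [ 574.2 -104.9   74.5] [[-0.04, 0.999, 0.0], [0.999, 0.04, -0.0], [-0.0, 0.0, -1.0]] [ 0.2 -0.1 -1.1] 29.721772967307917 29.999548494815826
tube2_mid [([588.0, 124.0, 20.0], 0.73)] [([589.0, 118.0, 19.0], 0.77)]
tube3_mid [([577.0, -18.0, 78.0], 0.54)] [([525.0, 129.0, 18.0], 0.84)]
dish [([553.0, 95.0, -1.0], 0.65)] [([551.0, 95.0, -4.0], 0.68)]
```

View pics/c6.png

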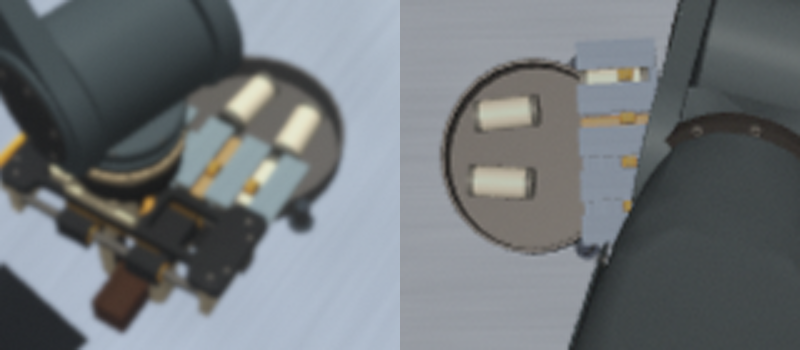

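Tubes 2 and 3 are both in the dish at (507,112) and (503,182). Tube 1 is next.

Request:
move_arm(
  increments=[
    [[-0.4,0,0],[0,0,0]],
    [[-0.6,0,0],[0,0,0]],
    [[-0.6,0,0],[0,0,0]],
    [[-0.6,0,0],[0,0,0]],
    [[-0.2,0,0],[0,0,0]],
    [[0,0.46,0],[0,0,0]],
    [[0,0.46,0],[0,0,0]],
    [[0,0,0],[0,0,0]],
  ],
)

```text
time: 24.25
tool_pos: [616.0, -199.5, 74.4]
tcp_rot: [[-0.04, 0.999, 0.001], [0.999, 0.04, -0.0], [-0.0, 0.001, -1.0]]
ft_force: [-0.7, -0.1, -1.7]
opening: 29.5
gripper_force: 30.0
```

Run:
```python
from s import *
st(); stick()
```

```text
24.25 [ 616.  -199.5   74.4] [[-0.04, 0.999, 0.001], [0.999, 0.04, -0.0], [-0.0, 0.001, -1.0]] [-0.7 -0.1 -1.7] 29.516293779221282 29.999635219573975
top 207 xmax 151.8 y=-0.011x+-0.0 [[78.0, -1.0, -7.1], [96.0, -1.7, -7.0], [123.5, -1.7, -7.0], [143.9, -2.2, -6.6]] [([612.0, -45.0, 75.0], 0.46)]
scene 286 xmax 149.6 y=0.006x+-1.9 [[79.2, -1.3, -6.5], [96.9, -0.5, -6.9], [123.1, -0.8, -6.1], [141.7, -0.7, -6.3]] [([605.0, -47.0, 81.0], 0.58)]
```

Expected TCP x is about 615.3, so this is good.

Request:
move_arm(
  increments=[
    [[0.2,-0.01,0],[0,0,0]],
    [[0.2,0,0],[0,0,0]],
    [[0.2,0,0],[0,0,0]],
    [[0.15,0,0],[0,0,0]],
    [[0.1,0,0],[0,0,0]],
    [[0.15,0,0],[0,0,0]],
    [[0.15,0,0],[0,0,0]],
    [[0.15,0,0],[0,0,0]],
  ],
)

```text
time: 25.25
tool_pos: [612.4, -147.5, 74.5]
tcp_rot: [[-0.039, 0.999, 0.0], [0.999, 0.039, -0.001], [-0.001, 0.0, -1.0]]
ft_force: [1.4, -5.6, -0.5]
opening: 29.8
gripper_force: 30.0
```

Request:
move_arm(
  increments=[
    [[0.15,0,0],[0,0,0]],
    [[0.15,0,0],[0,0,0]],
    [[0.12,0,0],[0,0,0]],
    [[0.1,0,0],[0,0,0]],
    [[0,0,0],[0,0,0]],
  ],
)

```text
time: 25.75
tool_pos: [611.4, -126.0, 74.4]
tcp_rot: [[-0.04, 0.999, -0.0], [0.999, 0.04, 0.0], [0.0, -0.0, -1.0]]
ft_force: [-0.4, -0.1, -1.3]
opening: 29.8
gripper_force: 30.0
```

```bash
python3 v.py c7 stick_tip tube1_mid tube2_mid
```

```text
25.75 [ 611.4 -126.    74.4] [[-0.04, 0.999, -0.0], [0.999, 0.04, 0.0], [0.0, -0.0, -1.0]] [-0.4 -0.1 -1.3] 29.82610014193133 29.99958872795105
stick_tip [([606.0, 28.0, 79.0], 0.49)] [([602.0, 24.0, 76.0], 0.93)]
tube1_mid [([607.0, 58.0, 71.0], 0.57)] [([602.0, 55.0, 71.0], 0.47)]
tube2_mid [([594.0, 126.0, 18.0], 0.51)] [([598.0, 123.0, 19.0], 0.73)]
```

Request:
move_arm(
  increments=[
    [[0.1,0,0],[0,0,0]],
    [[0.1,0,0],[0,0,0]],
    [[0.1,0,0],[0,0,0]],
    [[0.1,0,0],[0,0,0]],
    [[0.1,0,0],[0,0,0]],
    [[0.05,0,0],[0,0,0]],
    [[0,0,0],[0,0,0]],
    [[0,0,0],[0,0,0]],
  ],
)

```text
time: 26.95
tool_pos: [610.6, -104.8, 74.4]
tcp_rot: [[-0.039, 0.999, 0.0], [0.999, 0.039, -0.0], [-0.0, 0.0, -1.0]]
ft_force: [-0.1, -0.4, -1.1]
opening: 30.1
gripper_force: 30.0
```

```bash
python3 v.py c8 tube1_mid tube2_mid tube3_mid dish
```

```text
26.95 [ 610.6 -104.8   74.4] [[-0.039, 0.999, 0.0], [0.999, 0.039, -0.0], [-0.0, 0.0, -1.0]] [-0.1 -0.4 -1.1] 30.14632384255478 29.999575316905975
tube1_mid [([596.0, 66.0, 32.0], 0.69)] [([599.0, 71.0, 36.0], 0.45)]
tube2_mid [([594.0, 124.0, 18.0], 0.76)] [([593.0, 124.0, 19.0], 0.61)]
tube3_mid [([528.0, 125.0, 21.0], 0.51)] [([529.0, 130.0, 18.0], 0.55)]
dish [([550.0, 94.0, -3.0], 0.55)] [([552.0, 96.0, -1.0], 0.77)]
```

View pics/c8.png

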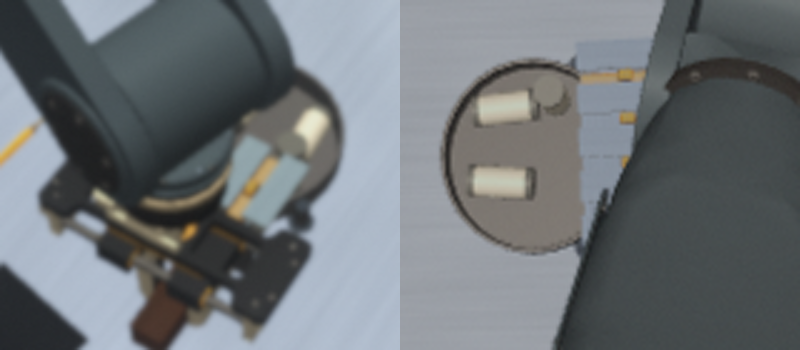

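Tube 1 fell in and stands upright in the dish at (552,95), with its centre at about 35 mm. That is inside the limits. Now I'll back out and return the stick.

Request:
move_arm(
  increments=[
    [[-0.4,0,0],[0,0,0]],
    [[-0.6,0,0],[0,0,0]],
    [[-0.6,0,0],[0,0,0]],
    [[-0.6,0,0],[0,0,0]],
    [[-0.25,0,0],[0,0,0]],
    [[0,0,-0.8],[0,0,0]],
    [[0,0,-0.8],[0,0,0]],
    [[0,0,-0.4],[0,0,0]],
  ],
)

```text
time: 28.25
tool_pos: [615.2, -203.3, 157.1]
tcp_rot: [[-0.039, 0.999, 0.003], [0.999, 0.039, -0.001], [-0.001, 0.003, -1.0]]
ft_force: [-0.0, -0.2, -0.4]
opening: 30.0
gripper_force: 30.0
```

Request:
move_arm(
  increments=[
    [[-0.5,-0.72,0],[0,0,0]],
    [[-0.5,-0.72,0],[0,0,0]],
    [[-0.5,-0.72,0],[0,0,0]],
    [[-0.5,-0.72,0],[0,0,0]],
    [[-0.5,-0.72,0],[0,0,0]],
    [[0,0,0],[0,0,0.9]],
    [[0,0,0],[0,0,0.9]],
    [[0,0,0],[0,0,0]],
  ],
)

```text
time: 29.05
tool_pos: [474.2, -308.3, 154.1]
tcp_rot: [[0.106, 0.994, -0.0], [0.994, -0.106, 0.0], [0.0, -0.0, -1.0]]
ft_force: [0.2, -0.5, -1.4]
opening: 30.0
gripper_force: 30.0
```

Run:
```python
from s import *
st(); stick()
for c in ("top","scene"):
    p=r.snapshot(c); m=r.outline_of(p,"mat"); print(c,find(p,"mat"),find(p,"stick")[:1])
    if m:
        P=cloud(p)[m[0]["mask"]]; P=P[np.abs(P[:,2]-3)<5][:,:2].astype(np.float32); print(cv2.minAreaRect(P))
```

```text
29.05 [ 474.2 -308.3  154.1] [[0.106, 0.994, -0.0], [0.994, -0.106, 0.0], [0.0, -0.0, -1.0]] [ 0.2 -0.5 -1.4] 29.99575392969476 30.000354945659637
top 311 xmax 152.6 y=-0.002x+-1.0 [[73.1, -1.5, -6.1], [98.1, -1.3, -6.2], [122.2, -1.5, -6.9], [144.5, -1.1, -5.6]] [([488.0, -154.0, 157.0], 0.88)]
scene 471 xmax 150.2 y=0.007x+0.8 [[72.6, 2.5, -7.0], [97.0, 2.6, -6.9], [122.9, 2.0, -6.8], [142.6, 2.4, -7.0]] [([488.0, -161.0, 161.0], 0.56)]
top [([475.0, -262.0, 0.0], 0.86)] [([552.0, 95.0, -2.0], 0.71)]
((479.9844665527344, -225.66224670410156), (184.7676544189453, 111.76143646240234), 80.4222183227539)
scene [([472.0, -259.0, -0.0], 0.64), ([518.0, 128.0, 30.0], 0.57)] [([478.0, -250.0, 154.0], 0.94)]
((471.771728515625, -259.87042236328125), (252.1119384765625, 113.78907012939453), 80.31768035888672)
```

Request:
move_arm(
  increments=[
    [[0,0,0.9],[0,0,0]],
    [[0,0,0.9],[0,0,0]],
    [[0,0,0.8],[0,0,0]],
    [[0,0,0.5],[0,0,0]],
    [[0,0,0.2],[0,0,0]],
    [[0,0,0.1],[0,0,0]],
    [[0,0,0],[0,0,0]],
    [[0,0,0],[0,0,0]],
  ],
)

```text
time: 30.45
tool_pos: [475.1, -308.7, 19.5]
tcp_rot: [[0.104, 0.995, 0.001], [0.995, -0.104, -0.001], [-0.001, 0.001, -1.0]]
ft_force: [-0.0, -0.3, -0.6]
opening: 29.8
gripper_force: 30.0
```

Request:
move_arm(
  increments=[
    [[0,0,0.05],[0,0,0]],
    [[0,0,0],[0,0,0]],
  ],
)

```text
time: 30.65
tool_pos: [474.8, -308.5, 16.9]
tcp_rot: [[0.104, 0.995, 0.001], [0.995, -0.104, -0.001], [-0.001, 0.001, -1.0]]
ft_force: [0.2, -0.6, -0.1]
opening: 29.9
gripper_force: 30.0
```

Request:
move_arm(
  increments=[
    [[0,0,0],[0,0,0]],
    [[0,0,0],[0,0,0]],
    [[0,0,0],[0,0,0]],
    [[0,0,0],[0,0,0]],
    [[0,0,0],[0,0,0]],
    [[0,0,0],[0,0,0]],
    [[0,0,0],[0,0,0]],
    [[0,0,0],[0,0,0]],
  ],
  jaw=0,
)

```text
time: 31.45
tool_pos: [474.5, -308.3, 16.4]
tcp_rot: [[0.104, 0.995, -0.0], [0.995, -0.104, -0.0], [-0.0, -0.0, -1.0]]
ft_force: [0.3, 1.5, -0.1]
opening: 89.0
gripper_force: 0.0
```

Request:
move_arm(
  increments=[
    [[0,0,-0.5],[0,0,0]],
    [[0,0,-1],[0,0,0]],
    [[0,0,-1],[0,0,0]],
    [[0,0,-1],[0,0,0]],
    [[0,0,-1],[0,0,0]],
    [[-0.8,-0.3,0],[0,0,0]],
    [[-0.8,-0.3,0],[0,0,0]],
    [[-0.8,-0.3,0],[0,0,0]],
  ],
)

```text
time: 32.25
tool_pos: [428.2, -400.9, 196.8]
tcp_rot: [[0.104, 0.995, 0.0], [0.995, -0.104, -0.0], [-0.0, 0.0, -1.0]]
ft_force: [0.1, 0.5, -0.8]
opening: 92.8
gripper_force: 0.0
```

```bash
python3 v.py c9 tube1_mid tube2_mid tube3_mid dish stick mat mug doorknob pencil
python3 - <<'E'
from d import *
dish([430,60],[650,195])
E
```

```text
32.25 [ 428.2 -400.9  196.8] [[0.104, 0.995, 0.0], [0.995, -0.104, -0.0], [-0.0, 0.0, -1.0]] [ 0.1  0.5 -0.8] 92.76816033136696 0.0
tube1_mid [([603.0, 79.0, 36.0], 0.58)] [([569.0, -23.0, 76.0], 0.68)]
tube2_mid [([592.0, 123.0, 21.0], 0.47)] [([594.0, 121.0, 23.0], 0.45)]
tube3_mid [([526.0, 123.0, 19.0], 0.73)] [([528.0, 130.0, 18.0], 0.76)]
dish [([549.0, 99.0, -0.0], 0.62)] [([556.0, 97.0, -2.0], 0.85)]
stick [([480.0, -247.0, 16.0], 0.66)] [([476.0, -251.0, 15.0], 0.55)]
mat [([476.0, -260.0, 2.0], 0.96)] [([469.0, -261.0, -4.0], 0.95)]
mug [([750.0, -239.0, -3.0], 0.89)] [([478.0, -255.0, 16.0], 0.68)]
doorknob [([775.0, -106.0, 0.0], 0.63)] [([775.0, -108.0, 1.0], 0.93)]
pencil [([552.0, 95.0, -2.0], 0.65)] [([366.0, -76.0, 6.0], 0.76)]
top 751 (array([553.74335517, 110.13090918]), np.float64(57.191969118571976))
scene 912 (array([551.58927243, 106.93955087]), np.float64(61.21374315834167))
```

Run:
```python
from h import *
q=r.snapshot("top"); p=r.snapshot("scene")
cv2.imwrite("pics/f.png",np.hstack([cv2.resize(q["color"][130:260,110:400],None,fx=1.4,fy=2.0*.7),cv2.resize(p["color"][90:340,60:350],None,fx=1.3,fy=1.3)[:182]]))
cv2.imwrite("pics/g.png",cv2.resize(q["color"][130:265,110:400],None,fx=2.7,fy=2.7,interpolation=cv2.INTER_CUBIC))
```

```text
(no output)
```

View pics/g.png

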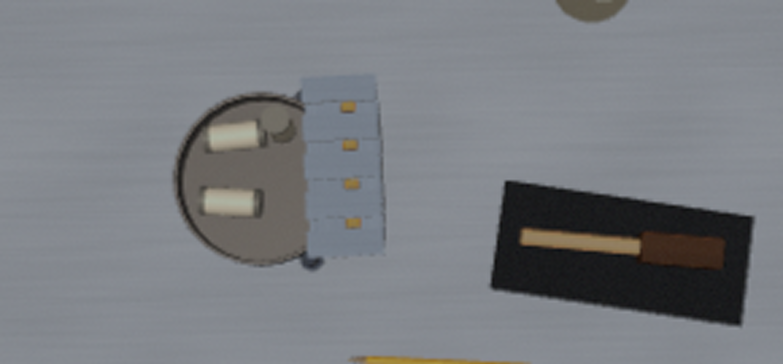

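The final picture shows all three tubes in the dish (about 235,135; 278,122; 232,202) and the stick centred on the mat at (620,247). One last check on whether the dish moved.

Run:
```python
from h import *
for c in ("top","scene"):
    X=cloud(r.snapshot(c)); D=box(X,[430,60,20],[650,195,45])
    for _ in range(6):
        e=circ(D[:,:2])[0] if _>2 else np.array([551,95]); E=box(X,[430,60,20],[650,195,45]); d=np.linalg.norm(E[:,:2]-e,axis=1); D=E[(d>78)&(d<88)]
    print(c,len(D),circ(D[:,:2]))
```

```text
top 281 (array([550.33951387,  97.17026597]), np.float64(82.32923639014423))
scene 452 (array([550.97385386,  93.08646781]), np.float64(82.45377309483237))
```

The dish hasn't moved: both cameras agree with the fit taken when it was pressed home, to within 0.3 mm.

```bash
python3 -c "
from plant import r
print(r.close_job())"
```

```text
the job is handed in; nothing more can be done
None
```

I handed the job in at about 33 s of the 210 s: all three tubes present are in the dish (tube 1 stands upright), the dish hasn't moved since I pressed it against its studs, the stick lies flat near the mat's centre, and the mug, doorknob and pencil are undisturbed; no verdict came back.

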